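Raise the extraction window to its mark and start the fan

ROBOT

A 6-joint arm with a two-finger parallel gripper is mounted at the origin on the work surface. World frame = base frame: x ahead of the robot, y to its left, z up, the work surface at z = 0. Lengths are in m, angles in rad, forces in N, time in s.
With the tool pointing down it reaches from about 0.325 to 1 m from the base axis. Payload 5.1 kg.
Tool frame: the origin (TCP) lies midway between the tips of the shut fingers; the grasp point (between the pads) lies 19 mm behind it; z points along the fingers, x is the direction in which the jaws open and shut, and the axes are right-handed (so a half turn about z gives the same grasp; the last joint's range is limited). The gripper opens to 85 mm and grips with 20 to 120 N. Pads are 22 mm wide; open, the fingers measure 114 mm over their backs; the gripper's body (76 mm by 85 mm) begins 54 mm behind the grasp point. The pads swing forward as they close: fully open they stand 13 mm farther back than shut.
Start: joints at [1.204, 0.124, 1.65, -0, 1.367, -0.083], TCP at [0.182, 0.624, 0.231] pointing down, gripper open.
Joint ranges: [-2.61, 2.61], [-1.02, 2.33], [0.03, 2.71], [-1.35, 4.49], [0.32, 2.68], [-2.91, 2.91]. Speed limits (rad/s): [2.57, 2.57, 3.14, 3.14, 3.14, 3.14].

INTERFACE

Orientations are given as a 3x3 rotation matrix whose columns are the frame's x, y, z axes.
In Python, from station import ctrl, jaws, planner, sensors, optics, job gives the robot as it stands. Calls block until the motion is done:
- ctrl.move_ptp(position, orientation): joint-space move of the TCP to a pose.
- ctrl.move_l(position, rotation=None, v=0.15): straight line of the TCP; rotation=None keeps the orientation; v is the mean speed in m/s.
- ctrl.movej(angles): joint-space move.
- jaws.gripper_open() and jaws.clamp(grasp_force=None): open the fingers fully, or close them until they stop; grasp_force is the grip in N (None keeps the last).
- ctrl.sleep(seconds).
- planner.inverse_kinematics(position, orientation): joint angles nearest the present ones, or None.
- sensors.sense(): the state.
- optics.camera(name): name is "side" or "top" or "wrist"; returns the picture (480x640x3 uint8, blue, green, red); there is no depth.
- optics.camera_model(name): a dict with "camera_matrix" (3x3 intrinsics, pixels), "rvec" (rotation vector, rad) and "tvec" (3), from world to camera coordinates, as OpenCV has them; the wrist camera has in their place "mount" (4x4, takes a point from camera to tool coordinates, whose origin is the TCP and whose axes are the tool frame's). Camera axes: x right, y down, z forward; pixel columns grow to the right and rows downward; lengths in m; the calibration is good to about 2 mm. A picture is of the moment at which its call begins: read the wrist's pose just before it. camera_model takes no time and is no camera call.
A pose or a line that the arm cannot do raises ctrl.MotionError and nothing moves.
- job.job_done(): hands the job in, once; it reports no verdict.
The state is a dict: "t": time; "qpos": joint angles; "joint_velocities": joint speeds; "tau": joint torques, N m; "tool_pos": TCP position; "orientation": TCP orientation; "force": force on the tool from outside, world axes, zero at the start; "wrist_torque": the same for the moment, N m; "gripper_width": finger opening in m.
Only numpy, scipy, OpenCV 4.12 (cv2) and the standard library are available. Lean on these libraries where they do the work, as an engineer would, in place of code of your own. Each camera call takes 0.05 s, during which the arm holds its last target.

TASK

Get the small extraction screen ready for work: with the fingers, push its counterweighted window up from beneath the lip until the underside of the lip is level with the point of the black marker clip on the frame's post, and let go of it there. Then press the large round button of the switch box fully down to start the fan, and draw back. Only push: do not pinch the lip, and leave the marker clip, the small button and all the other things on the bench as they are.

Things in the scene. Friction and masses are not known exactly. Their poses are not given: they have to be found in the camera images.
- hood: Extraction screen, fixed: upright aluminium frame facing the robot, 360 mm wide, 470 high; posts 32 mm deep, 30 wide at y = +-165 mm; behind it clear cheeks 170 mm high and, 205 mm back, a low white extractor box. Origin on the bench, mid-frame, in the window's plane; x square to the window, away from the robot; y to the robot's left along the frame; z up. Turned up to 15 deg either way.
- sash (a joint): Height of the window in m: 0 when its lip's underside is 70 mm above the bench, growing upward to 0.24; starts at 0.005 to 0.04. The window is glass with aluminium edges, 296 mm wide, 180 high, balanced by counterweights in the posts: it stays where it is left, and 2 to 5 N moves it either way.
- lip_under (a point): Middle of the underside of the window's lip; axes as the hood's. The lip is a level aluminium ledge along the window's lower edge on the robot's side, 240 mm long (y), 10 mm thick; underside flat, its front edge 25 mm from this point towards the robot (-x), 56 mm in front of the window's plane. On top, against the window, a black rubber strip 6 mm high. Free below.
- mark_tip (a point): Point of the marker clip, at its mid-height: black plastic, 20 mm high, round the frame's right-hand post (hood -y), pointing level at the window, 17 mm off the lip's end. Its height is that wanted for the lip's underside; it varies from 190 to 280 mm above the bench. A friction fit: stays put unless pushed.
- console: Switch box, fixed: cream, 100 mm (x) by 150 (y) by 46 high with a dark top, in front of the screen to its left or right. Origin at the centre of its underside. Two white push buttons on top: the large one at its +y end, the small one 77 mm from it at its -y end.
- fan_button_top (a point): Centre of the top face of the large round button (40 mm across), on the switch box. It is pressed straight down.
- fan_button (a joint): Travel of the large button in m: 0 up, 0.006 fully down, which takes about 4.5 N; it springs back.
- lamp_button (a joint): Travel of the small button (16 mm across): 0 up, 0.004 down. Not to be pressed.
- vial_rack: Bystander: white block 90 x 130 x 30 mm with ten small capped vials, 50 mm high in all, loose, on the other side of the screen's front from the switch box. Origin at the centre of its underside.
- bottle: Bystander: clear bottle with a blue cap, 70 mm across, 150 mm high, standing inside behind the window. Origin at the centre of its underside.
- jar_a: Bystander: small white jar, 40 mm across, 50 mm high, on the bench in front of the window's left part, about 140 mm left of its middle. Origin at the centre of its underside.
- jar_b: Bystander: small white jar, 40 mm across, 50 mm high, inside behind the window. Origin at the centre of its underside.
- tip_box: Bystander: white box 80 x 120 x 50 mm, on the bench at the left. Origin at the centre of its underside.
- beaker: Bystander: glass beaker 70 mm across, 80 mm high, on the bench at the right. Origin at the centre of its underside.
- screwdriver: Bystander: screwdriver 170 mm long, lying on the bench in front of the screen, near the robot. Origin midway along it, at its underside.

How it is judged:
On the way, in this order (a step that is already met when the one before it is completed fails the run):
1. the window is pushed up by the fingers at its lip (30 mm or more above its start) (distance of lip_under from where it was at the start of the episode above 0.03 m and value of joint sash above 0.03 m and contact force between the fingers and sash_c3 above 0.5 N), for 0.05 s.
2. the window stands at the mark, let go (z of lip_under in the frame of mark_tip between -0.01 and 0.01 m and contact force between anything else and sash below 0.2 N and velocity of joint sash between -0.005 and 0.005 m/s), for 0.2 s.
3. the large button is pressed down (value of joint fan_button above 0.0045 m), for 0.05 s.
At the end, for the whole second after the job is handed in: The underside of the lip stays within 10 mm of the height of the marker's point with the window at rest, and the large button, which was pressed down at least 4.5 mm after that, is up again (z of lip_under in the frame of mark_tip between -0.01 and 0.01 m and velocity of joint sash between -0.005 and 0.005 m/s and value of joint fan_button below 0.0015 m); the robot touches nothing.
It fails at once if the large button was pressed before the window stood at the mark (value of joint fan_button above 0.003 m and not (z of lip_under in the frame of mark_tip between -0.01 and 0.01 m)).
It fails at once if the small button was pressed (value of joint lamp_button above 0.002 m).
It fails at once if the marker clip was moved along its post (more than 4 mm) (distance of mark_tip from where it was at the start of the episode above 0.004 m).
It fails at once if the lip was pinched: pressed from above and from below at once (contact force between the fingers and sash_c4 above 2 N and contact force between the fingers and sash_c3 above 2 N).
It fails at once if a bystander was shoved, tipped or lifted (moved more than 25 mm, or an upright one tilted over 0.5 rad) (distance of any of vial_rack, bottle, jar_a, jar_b, tip_box, beaker, screwdriver from where it was at the start of the episode above 0.025 m or angle between any of vial_rack, bottle, jar_a, jar_b, tip_box, beaker's own z axis and vertical above 0.5 rad).
It also fails if it takes over 50 s, if anything falls off the work surface, if the arm or the gripper's body presses on something with over 40 N, if the wrist force passes 120 N, or if a joint passes its speed limit or range.

## Working session

There is one attempt and no reset: what is moved stays moved. The work goes in short steps, each a Python script; the robot and the scene stay as the last script left them, time stands still between calls to the robot, and variables do not carry over. Pictures are saved under pics/ and viewed, and the job is handed in when it is done.

```bash
mkdir -p pics; ls; python3 - <<'E'
from station import ctrl, jaws, planner, sensors, optics, job
import cv2
for n in ["side","top","wrist"]:
    cv2.imwrite(f"pics/{n}0.png",optics.camera(n))
    print(n,optics.camera_model(n))
print(sensors.sense())
E
```

```text
pics
side {'camera_matrix': array([[564.38511666,   0.        , 314.00629339],
       [  0.        , 564.38511666, 248.21940988],
       [  0.        ,   0.        ,   1.        ]]), 'rvec': array([ 2.33775955,  0.97329917, -0.34118425]), 'tvec': array([-0.40363831, -0.2783394 ,  1.63043566])}
top {'camera_matrix': array([[613.45533339,   0.        , 313.15650165],
       [  0.        , 613.45533339, 242.08905035],
       [  0.        ,   0.        ,   1.        ]]), 'rvec': array([ 2.13305488, -2.16147832,  0.167038  ]), 'tvec': array([-2.68966265e-04,  5.94134869e-01,  1.37155115e+00])}
wrist {'camera_matrix': array([[354.03267051,   0.        , 316.59871674],
       [  0.        , 354.03267051, 247.2415511 ],
       [  0.        ,   0.        ,   1.        ]]), 'mount': array([[ 9.99999976e-01, -6.69492849e-05,  2.09459798e-04,
         1.29629133e-04],
       [ 8.86122705e-06,  9.64021714e-01,  2.65823504e-01,
        -6.77558396e-02],
       [-2.19720487e-04, -2.65823496e-01,  9.64021691e-01,
        -1.44308318e-01],
       [ 0.00000000e+00,  0.00000000e+00,  0.00000000e+00,
         1.00000000e+00]])}
{'t': 0.15, 'qpos': array([ 1.20436908e+00,  1.24358051e-01,  1.65138274e+00,  1.76895390e-05,
        1.36751882e+00, -8.25675233e-02]), 'joint_velocities': array([-0.00030999, -0.00170394, -0.00126022, -0.0005002 , -0.00012731,
       -0.00132979]), 'tau': array([ 2.02256961e-04, -4.24231660e+01, -3.66012490e+01,  8.28955848e-06,
        4.63011704e-03, -8.18218666e-06]), 'tool_pos': array([0.18186837, 0.62352956, 0.23032037]), 'orientation': array([[ 2.80065924e-01,  9.59980574e-01, -6.13419053e-04],
       [ 9.59979335e-01, -2.80066553e-01, -1.55009367e-03],
       [-1.65985797e-03, -1.54741197e-04, -9.99998610e-01]]), 'force': array([-0.84109624,  0.27608789,  0.33432757]), 'wrist_torque': array([-0.00461526,  0.02572289,  0.04109589]), 'gripper_width': 0.08523511795951713}
```

View pics/side0.png

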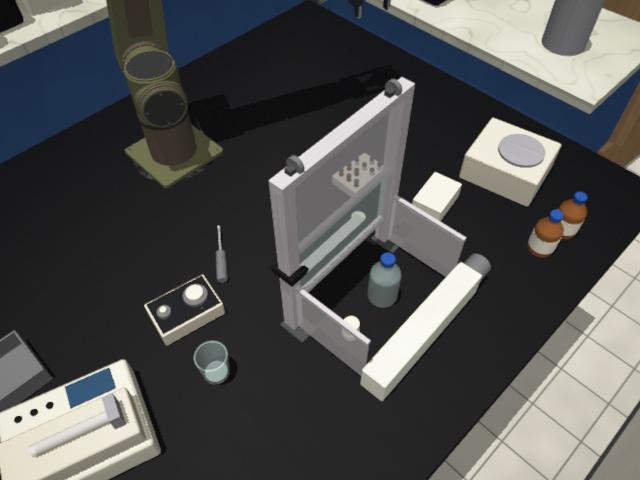

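View pics/top0.png

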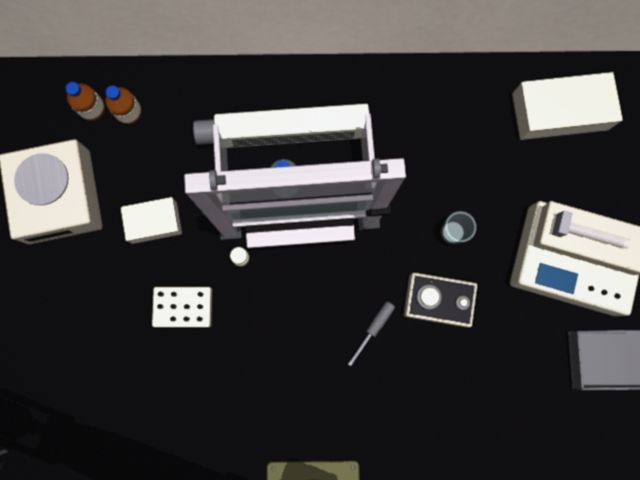

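View pics/wrist0.png

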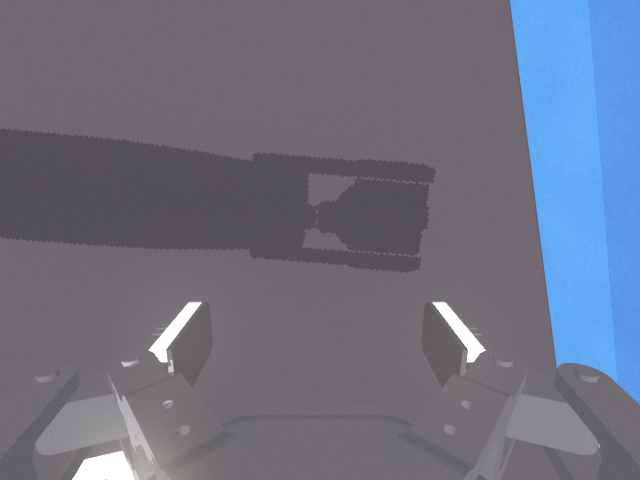

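```bash
python3 - <<'E'
import cv2
t=cv2.imread("pics/top0.png");s=cv2.imread("pics/side0.png")
def c(im,x,y,w,h,k,n): cv2.imwrite(n,cv2.resize(im[y:y+h,x:x+w],None,fx=k,fy=k,interpolation=cv2.INTER_CUBIC))
c(t,180,145,240,120,3.3,"pics/tc.png")
c(s,255,70,190,140,4,"pics/sc1.png")
c(s,255,190,190,145,4,"pics/sc2.png")
c(t,340,240,150,130,4,"pics/tc2.png")
E
```

```text
(no output)
```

View pics/tc.png

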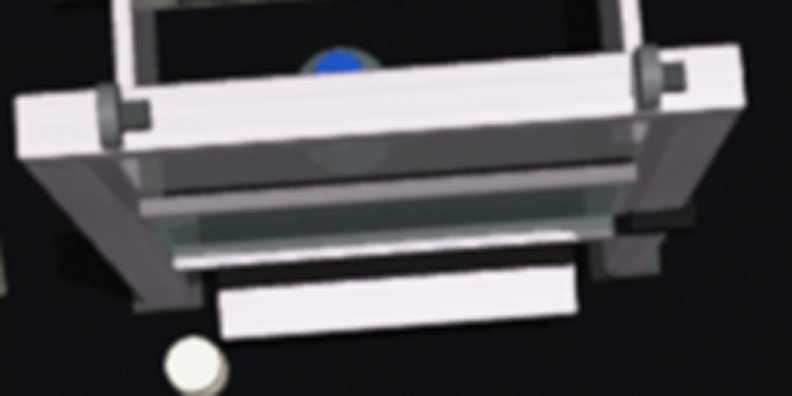

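View pics/sc1.png

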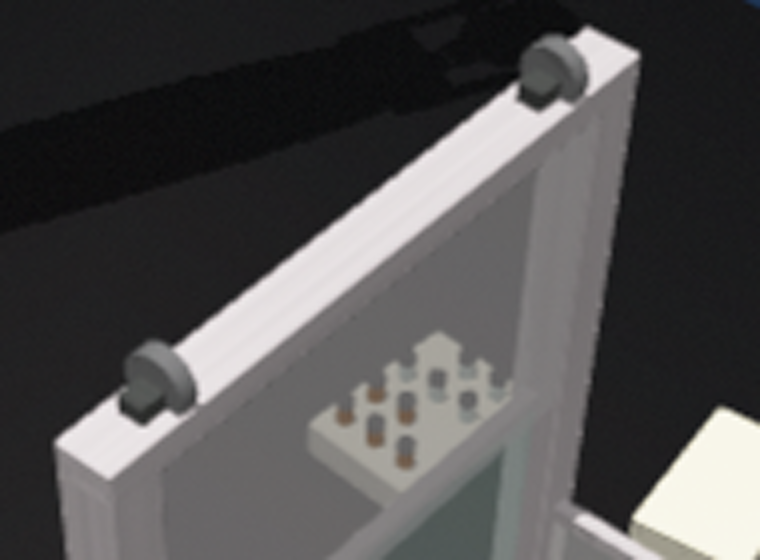

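View pics/sc2.png

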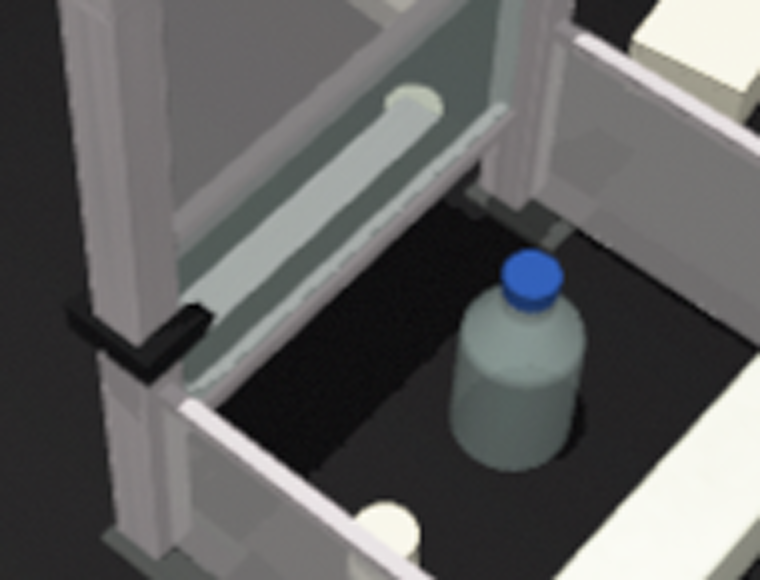

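View pics/tc2.png

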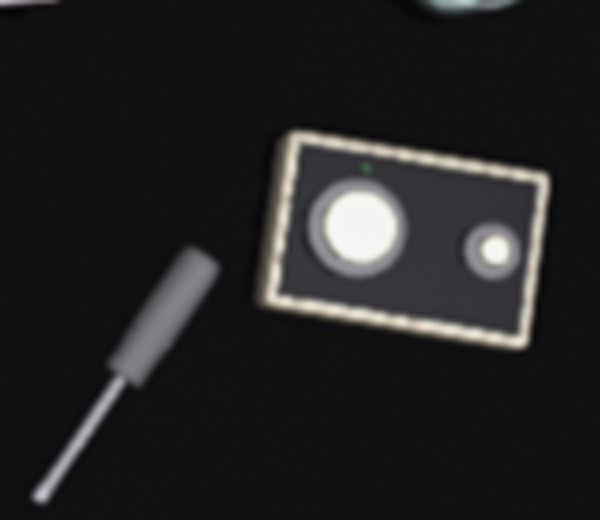

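```bash
cat > h.py <<'E'
import numpy as np, cv2
from station import ctrl, jaws, planner, sensors, optics, job
from scipy.optimize import least_squares
def P(n):
    m=optics.camera_model(n); return m["camera_matrix"],m["rvec"],m["tvec"]
def proj(n,X):
    K,r,t=P(n); return cv2.projectPoints(np.atleast_2d(np.array(X,float)),r,t,K,None)[0].reshape(-1,2)
def ray(n,uv):
    K,r,t=P(n);R=cv2.Rodrigues(r)[0]
    d=R.T@np.linalg.solve(K,np.array([uv[0],uv[1],1.]));return -R.T@t,d
def onz(n,uv,z):
    o,d=ray(n,uv);return o+d*(z-o[2])/d[2]
def wcam(s):
    m=optics.camera_model("wrist");T=np.eye(4);T[:3,:3]=s["orientation"];T[:3,3]=s["tool_pos"]
    return m["camera_matrix"],T@m["mount"]
def hoodT(p):
    c,s=np.cos(p[2]),np.sin(p[2]);T=np.eye(4);T[:2,:2]=[[c,-s],[s,c]];T[:2,3]=p[:2];return T
def H(p,X): return np.atleast_2d(X)@hoodT(p)[:3,:3].T+hoodT(p)[:3,3]
E
cat > fit.py <<'E'
from h import *
tc=lambda x,y:(180+(x+.5)/3.3-.5,145+(y+.5)/3.3-.5)
s1=lambda x,y:(255+x/4,70+y/4); s2=lambda x,y:(255+x/4,190+y/4)
T=[((-.016,.18,.47),tc(20,158)),((.016,.18,.47),tc(15,97)),((.016,-.18,.47),tc(738,45)),((-.016,-.18,.47),tc(745,107))]
S=[((.016,-.18,.47),s1(110,480)),((-.016,-.18,.47),s1(55,445)),((-.016,.18,.47),s1(590,28)),((.016,.18,.47),s1(640,52))]
L=[((-.056,.12),tc(222,340)),((-.056,-.12),tc(578,313))]
def res(p):
    r=[proj("top",H(p,[a for a,_ in T]))-[b for _,b in T], proj("side",H(p,[a for a,_ in S]))-[b for _,b in S],
       proj("top",H(p,[(*a,.08+p[3]) for a,_ in L]))-[b for _,b in L]]
    return np.concatenate(r).ravel()
f=least_squares(res,[.6,0,0,.02]);print(f.x);print(f.fun.reshape(-1,2).round(1))
np.save("hood.npy",f.x)
E
python3 fit.py; python3 - <<'E'
from h import *
p=np.load("hood.npy")
# marker tip candidates
for x in (-.03,-.016,.016,.02):
  for z in (.19,.21,.23,.25):
    print(x,z,((proj("side",H(p,[x,-.137,z]))[0]-[255,190])*4).round(), ((proj("top",H(p,[x,-.137,z]))[0]-[180,145])*3.3).round())
for uv in ((340+360/4,240+228/4),(340+495/4,240+250/4)): print(onz("top",uv,.052))
for uv in [(290,133),(548,177),(525,347),(265,303)]: print(onz("top",(340+uv[0]/4,240+uv[1]/4),.046))
E
```

```text
[0.6421629  0.02329613 0.0628815  0.00166321]
[[-0.6 -0.3]
 [ 0.  -0.9]
 [ 0.4 -1.1]
 [ 0.2 -1. ]
 [-0.5 -0.7]
 [-1.  -1.6]
 [-1.3 -1.3]
 [-0.  -0.4]
 [ 0.6 -0.5]
 [-0.7 -0.3]]
-0.03 0.19 [133. 279.] [610. 242.]
-0.03 0.21 [131. 256.] [613. 236.]
-0.03 0.23 [129. 233.] [616. 230.]
-0.03 0.25 [127. 208.] [619. 223.]
-0.016 0.19 [153. 294.] [608. 220.]
-0.016 0.21 [151. 271.] [611. 214.]
-0.016 0.23 [150. 247.] [614. 207.]
-0.016 0.25 [148. 223.] [617. 201.]
0.016 0.19 [199. 328.] [604. 171.]
0.016 0.21 [198. 305.] [606. 164.]
0.016 0.23 [197. 282.] [609. 157.]
0.016 0.25 [196. 258.] [612. 149.]
0.02 0.19 [205. 332.] [603. 165.]
0.02 0.21 [204. 310.] [606. 158.]
0.02 0.23 [203. 286.] [609. 150.]
0.02 0.25 [202. 262.] [612. 143.]
[ 0.46365522 -0.27124128  0.052     ]
[ 0.45021238 -0.34723842  0.052     ]
[ 0.51876392 -0.23458464  0.046     ]
[ 0.49161854 -0.38114277  0.046     ]
[ 0.39565034 -0.36299552  0.046     ]
[ 0.42233689 -0.21676871  0.046     ]
```

```bash
cat >> h.py <<'E'
def Rt(yaw,pitch):  # tool z forward, pitched up by pitch; camera on top
    z=np.array([np.cos(pitch)*np.cos(yaw),np.cos(pitch)*np.sin(yaw),np.sin(pitch)])
    x=np.array([np.sin(yaw),-np.cos(yaw),0]); y=np.cross(z,x); return np.column_stack([x,y,z])
E
python3 - <<'E'
from h import *
p=np.load("hood.npy")
for hx in (-.2,-.12,-.045):
 for z in (.05,.07,.12,.2):
  for pt in (-40,-20,-10,0,10):
    q=planner.inverse_kinematics(H(p,[hx,0,z])[0],Rt(p[2],np.radians(pt)))
    print(hx,z,pt,None if q is None else np.round(q,2))
E
```

```text
-0.2 0.05 -40 None
-0.2 0.05 -20 None
-0.2 0.05 -10 None
-0.2 0.05 0 None
-0.2 0.05 10 [-0.35  0.53  2.65  2.72  1.78 -1.59]
-0.2 0.07 -40 None
-0.2 0.07 -20 None
-0.2 0.07 -10 None
-0.2 0.07 0 None
-0.2 0.07 10 [-0.35  0.42  2.69  2.73  1.71 -1.56]
-0.2 0.12 -40 None
-0.2 0.12 -20 None
-0.2 0.12 -10 None
-0.2 0.12 0 None
-0.2 0.12 10 None
-0.2 0.2 -40 [-0.24 -1.01  2.65  0.38  0.68  1.07]
-0.2 0.2 -20 None
-0.2 0.2 -10 None
-0.2 0.2 0 None
-0.2 0.2 10 None
-0.12 0.05 -40 None
-0.12 0.05 -20 [-0.21 -0.12  2.66  2.71  0.65 -1.32]
-0.12 0.05 -10 [-0.22  0.07  2.65  2.81  0.99 -1.43]
-0.12 0.05 0 [-0.22  0.3   2.6   2.85  1.34 -1.5 ]
-0.12 0.05 10 [-0.22  0.52  2.52  2.86  1.64 -1.54]
-0.12 0.07 -40 None
-0.12 0.07 -20 [-0.21 -0.22  2.67  2.66  0.57 -1.26]
-0.12 0.07 -10 [-0.22 -0.03  2.67  2.79  0.92 -1.4 ]
-0.12 0.07 0 [-0.22  0.21  2.62  2.84  1.27 -1.48]
-0.12 0.07 10 [-0.22  0.43  2.55  2.86  1.59 -1.53]
-0.12 0.12 -40 None
-0.12 0.12 -20 [-0.21 -0.44  2.69  2.45  0.41 -1.02]
-0.12 0.12 -10 [-0.22 -0.28  2.7   2.71  0.72 -1.29]
-0.12 0.12 0 [-0.22 -0.05  2.68  2.81  1.08 -1.41]
-0.
[... 437 characters left out ...]
53]
-0.045 0.07 -40 None
-0.045 0.07 -20 [-0.15 -0.01  2.5   2.78  0.59 -1.34]
-0.045 0.07 -10 [-0.15  0.13  2.5   2.87  0.9  -1.43]
-0.045 0.07 0 [-0.16  0.3   2.47  2.91  1.2  -1.48]
-0.045 0.07 10 [-0.15  0.47  2.41  2.93  1.49 -1.52]
-0.045 0.12 -40 None
-0.045 0.12 -20 [-0.15 -0.18  2.51  2.68  0.45 -1.22]
-0.045 0.12 -10 [-0.15 -0.06  2.53  2.82  0.75 -1.37]
-0.045 0.12 0 [-0.16  0.11  2.51  2.89  1.06 -1.45]
-0.045 0.12 10 [-0.15  0.29  2.46  2.92  1.37 -1.49]
-0.045 0.2 -40 [-0.12 -0.39  2.34  0.41  0.36  1.07]
-0.045 0.2 -20 None
-0.045 0.2 -10 [-0.15 -0.31  2.54  2.7   0.52 -1.22]
-0.045 0.2 0 [-0.16 -0.18  2.55  2.84  0.82 -1.36]
-0.045 0.2 10 [-0.15  0.    2.52  2.91  1.14 -1.43]
```

```bash
python3 - <<'E'
from h import *
p=np.load("hood.npy")
D=[]
for x in (.4,.5,.6,.7):
  for z in (.1,.25,.4):
    for pt in (-90,-70,-60):
      R=Rt(0,np.radians(pt)); q=planner.inverse_kinematics([x,0,z],R)
      if q is not None: D.append((x,z,*q))
D=np.array(D);print(len(D));print(D[:3].round(3))
def res(v):
    a1,d1,L2,L3,o3,L6=v;q=D[:,2:]
    s=q[:,1]+q[:,2];t=s+q[:,4]
    r=a1+L2*np.sin(q[:,1])+L3*np.sin(s)+o3*np.cos(s)+L6*np.sin(t)
    z=d1+L2*np.cos(q[:,1])+L3*np.cos(s)-o3*np.sin(s)+L6*np.cos(t)
    return np.r_[r-D[:,0],z-D[:,1]]
f=least_squares(res,[0,.2,.4,.4,0,.25]);print(f.x.round(4),abs(f.fun).max())
for pt in (-20,-15,-10,-5):
  for hx,z in ((-.14,.04),(-.12,.04),(-.08,.04),(-.03,.04),(-.03,.1),(-.03,.185),(-.03,.2),(-.1,.185)):
    q=planner.inverse_kinematics(H(p,[hx,0,z])[0],Rt(p[2],np.radians(pt)))
    print(pt,hx,z,None if q is None else np.round(q,2))
E
```

```text
36
[[ 0.4    0.1   -0.134 -0.348  2.31  -0.     1.18   1.436]
 [ 0.4    0.1   -0.176 -0.639  2.52   0.076  0.918  1.359]
 [ 0.4    0.1   -0.206 -0.8    2.633  0.143  0.799  1.292]]
[0.0031 0.229  0.4476 0.612  0.0412 0.278 ] 0.0019841037880234946
-20 -0.14 0.04 [-0.23 -0.13  2.7   2.7   0.68 -1.32]
-20 -0.12 0.04 [-0.21 -0.08  2.65  2.74  0.68 -1.34]
-20 -0.08 0.04 [-0.17  0.02  2.56  2.79  0.68 -1.37]
-20 -0.03 0.04 [-0.14  0.12  2.45  2.83  0.67 -1.4 ]
-20 -0.03 0.1 [-0.14 -0.07  2.47  2.74  0.51 -1.29]
-20 -0.03 0.185 None
-20 -0.03 0.2 None
-20 -0.1 0.185 None
-15 -0.14 0.04 [-0.24 -0.03  2.69  2.75  0.86 -1.39]
-15 -0.12 0.04 [-0.21  0.02  2.65  2.78  0.86 -1.4 ]
-15 -0.08 0.04 [-0.18  0.1   2.56  2.83  0.84 -1.42]
-15 -0.03 0.04 [-0.14  0.18  2.45  2.87  0.82 -1.44]
-15 -0.03 0.1 [-0.14 -0.02  2.48  2.81  0.65 -1.36]
-15 -0.03 0.185 [-0.14 -0.27  2.49  2.64  0.42 -1.17]
-15 -0.03 0.2 [-0.14 -0.31  2.48  2.6   0.39 -1.11]
-15 -0.1 0.185 [-0.19 -0.53  2.65  2.4   0.37 -0.93]
-10 -0.14 0.04 [-0.24  0.09  2.68  2.79  1.04 -1.44]
-10 -0.12 0.04 [-0.22  0.12  2.63  2.82  1.03 -1.45]
-10 -0.08 0.04 [-0.18  0.19  2.55  2.86  1.   -1.46]
-10 -0.03 0.04 [-0.14  0.26  2.45  2.89  0.97 -1.46]
-10 -0.03 0.1 [-0.14  0.05  2.49  2.86  0.8  -1.41]
-10 -0.03 0.185 [-0.14 -0.22  2.5   2.75  0.57 -1.27]
-10 -0.03 0.2 [-0.14 -0.27  2.5   2.72  0.53 -1.24]
-10 -0.1 0.185 [-0.2  -0.47  2.67  2.59  0.51 -1.13]
-5 -0.14 0.04 [-0.25  0.21  2.65  2.81  1.22 -1.48]
-5 -0.12 0.04 [-0.22  0.24  2.61  2.84  1.2  -1.48]
-5 -0.08 0.04 [-0.18  0.28  2.53  2.87  1.16 -1.48]
-5 -0.03 0.04 [-0.15  0.34  2.43  2.91  1.12 -1.49]
-5 -0.03 0.1 [-0.15  0.12  2.48  2.89  0.96 -1.44]
-5 -0.03 0.185 [-0.15 -0.16  2.51  2.82  0.72 -1.34]
-5 -0.03 0.2 [-0.15 -0.21  2.51  2.8   0.67 -1.32]
-5 -0.1 0.185 [-0.2  -0.4   2.68  2.71  0.67 -1.24]
```

```bash
python3 - <<'E'
from h import *
for q in ([1.204,-.5,2.2,0,.5,-.08],[1.204,-.6,2.5,1.4,.5,-.7],[1.204,-.8,2.69,2.75,.86,-1.39]):
    ctrl.movej(q); s=sensors.sense(); print(s["t"],s["tool_pos"].round(3))
jaws.clamp(30)
for q in ([-.24,-.8,2.69,2.75,.86,-1.39],[-.24,-.42,2.69,2.75,.7,-1.39]):
    ctrl.movej(q); s=sensors.sense(); print(s["t"],s["tool_pos"].round(3),s["orientation"].round(2).tolist(),s["gripper_width"],s["force"].round(1))
    cv2.imwrite(f"pics/w{q[1]}.png",optics.camera("wrist"))
    np.save(f"w{q[1]}.npy",wcam(s)[1])
cv2.imwrite("pics/side1.png",optics.camera("side"))
E
```

```text
0.9917 [0.168 0.587 0.337]
2.2583 [0.02  0.564 0.259]
3.4833 [0.046 0.492 0.433]
6.5 [0.494 0.017 0.433] [[-0.02, 0.47, 0.88], [-0.98, -0.19, 0.08], [0.21, -0.86, 0.46]] 0.0001341147549801494 [ 0.3 -0.1  0.1]
7.4667 [ 0.539 -0.007  0.2  ] [[0.01, -0.03, 1.0], [-0.99, -0.12, 0.01], [0.12, -0.99, -0.03]] 3.814582375589083e-05 [-0.3 -0.1  0.8]
```

View pics/w-0.8.png

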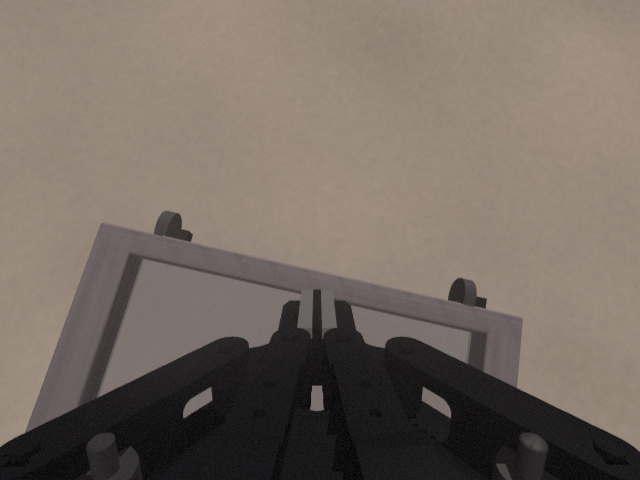

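View pics/w-0.42.png

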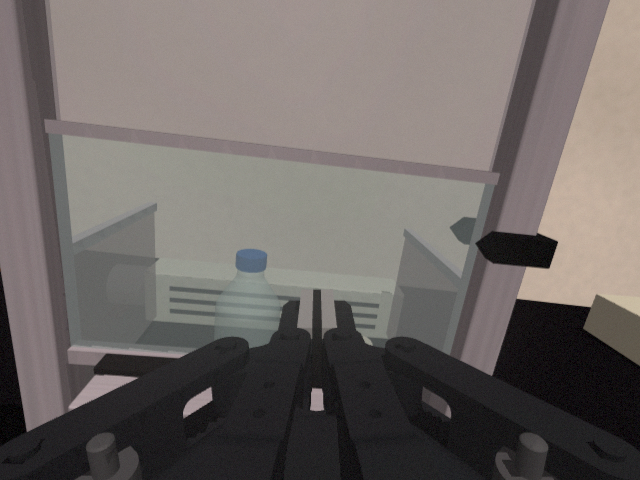

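View pics/side1.png

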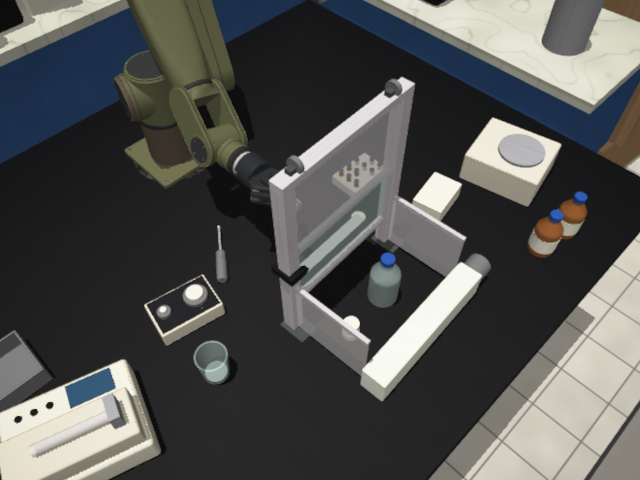

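```bash
cat >> h.py <<'E'
def wplane(uv,T,p,ax,val):
    K=optics.camera_model("wrist")["camera_matrix"]
    d=T[:3,:3]@np.linalg.solve(K,[uv[0],uv[1],1.]);o=T[:3,3]
    Ti=np.linalg.inv(hoodT(p));o=Ti[:3,:3]@o+Ti[:3,3];d=Ti[:3,:3]@d
    return o+d*(val-o[ax])/d[ax]
E
python3 - <<'E'
from h import *
p=np.load("hood.npy");T=np.load("w-0.42.npy")
for x in (-.03,-.022,-.016): print(x,wplane((477,243),T,p,0,x).round(4))
print("back",wplane((451,229),T,p,0,.022).round(4))
print("tip on y",wplane((477,243),T,p,1,-.137).round(4))
for x in (-.01,0.): print("topL",wplane((45,121),T,p,0,x).round(4),"topR",wplane((497,177),T,p,0,x).round(4))
print("wbot",wplane((72,346),T,p,0,-.01).round(4))
print("post outer",wplane((550,200),T,p,0,-.016).round(4))
T8=np.load("w-0.8.npy")
print([wplane(u,T8,p,0,-.016).round(4) for u in((101,224),(522,319))])
E
```

```text
-0.03 [-0.03   -0.1302  0.2199]
-0.022 [-0.022  -0.1347  0.2179]
-0.016 [-0.016  -0.1382  0.2164]
back [ 0.022  -0.1357  0.2161]
tip on y [-0.018  -0.137   0.2169]
topL [-0.01    0.1448  0.2635] topR [-0.01   -0.1434  0.2617]
topL [0.     0.1513 0.2631] topR [ 0.     -0.1491  0.2612]
wbot [-0.01    0.1429  0.1062]
post outer [-0.016  -0.1806  0.2511]
[array([-0.016 ,  0.1791,  0.469 ]), array([-0.016 , -0.178 ,  0.4691])]
```

```bash
python3 - <<'E'
from h import *
p=np.load("hood.npy");R=Rt(p[2],np.radians(-15))
q=planner.inverse_kinematics(H(p,[-.135,0,.042])[0],R);print(q)
ctrl.movej(q)
s=sensors.sense();print(s["t"],s["tool_pos"],s["force"])
ctrl.move_l(H(p,[-.07,0,.042])[0],R,v=.06)
s=sensors.sense();print(s["t"],s["tool_pos"],s["force"])
cv2.imwrite("pics/w3.png",optics.camera("wrist"));np.save("w3.npy",wcam(s)[1])
cv2.imwrite("pics/side3.png",optics.camera("side"))
E
```

```text
[-0.2313767  -0.02780773  2.68423533  2.75943471  0.84990767 -1.38975945]
8.2417 [0.50849057 0.01454319 0.04343372] [-0.74788668 -0.08236493  1.16419133]
9.475 [0.57179919 0.01890771 0.04164931] [-0.55830598 -0.42894213 -0.46614594]
```

View pics/w3.png

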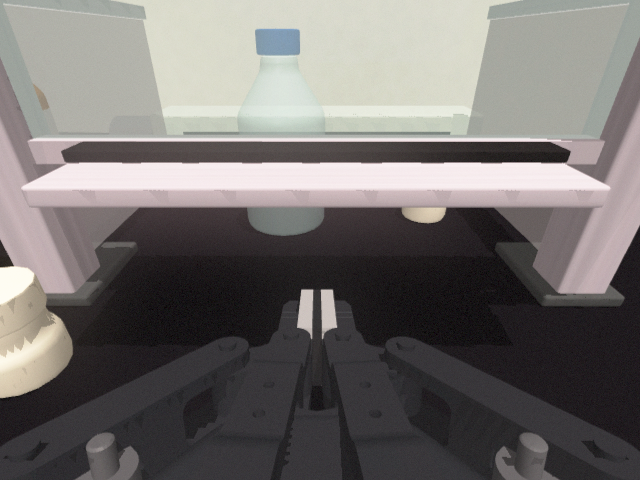

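View pics/side3.png

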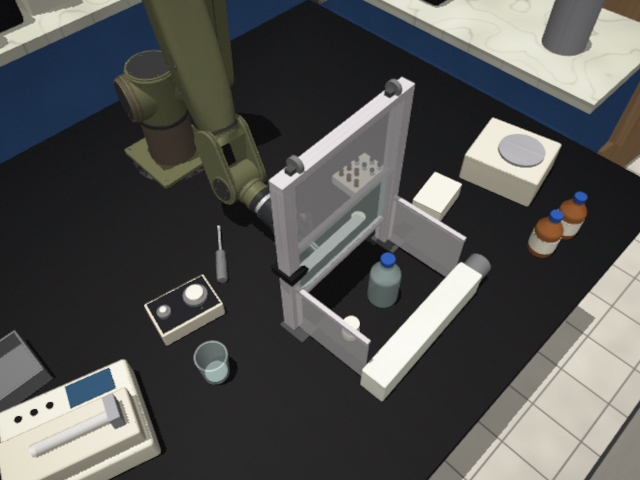

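```bash
python3 - <<'E'
from h import *
p=np.load("hood.npy");T=np.load("w3.npy")
for u in ((34,190),(36,206.5),(606,188),(602,206),(320,206.5)): print(wplane(u,T,p,0,-.056).round(4))
print(wplane((34,138),T,p,0,-.006).round(4),wplane((600,164),T,p,0,-.006).round(4))
E
```

```text
[-0.056   0.1144  0.0928]
[-0.056   0.1165  0.0856]
[-0.056  -0.1163  0.0935]
[-0.056  -0.1179  0.0857]
[-0.056  -0.0011  0.0855]
[-0.006   0.1452  0.1016] [-0.006  -0.1507  0.0878]
```

```bash
python3 - <<'E'
from h import *
p=np.load("hood.npy");R=Rt(p[2],np.radians(-15))
ctrl.move_l(H(p,[-.03,0,.042])[0],R,v=.06)
for z,v in ((.06,.04),(.08,.03),(.12,.05),(.185,.05)):
    ctrl.move_l(H(p,[-.03,0,z])[0],R,v=v)
    s=sensors.sense();print(round(s["t"],2),z,s["tool_pos"].round(4),s["force"].round(2))
ctrl.sleep(.3);s=sensors.sense();print(s["tool_pos"],s["force"])
cv2.imwrite("pics/w4.png",optics.camera("wrist"));np.save("w4.npy",wcam(s)[1])
E
```

```text
10.99 0.06 [0.6123 0.0214 0.0605] [ 0.02  0.15 -0.16]
11.81 0.08 [0.6121 0.0215 0.0801] [-0.92 -0.33 -1.  ]
12.76 0.12 [0.6127 0.0214 0.1208] [-1.07  0.69 -0.59]
14.21 0.185 [0.6124 0.0215 0.1852] [-2.22  0.   -1.5 ]
[0.61237728 0.02145438 0.18516355] [-2.25841506 -0.29919505 -1.20194183]
```

View pics/w4.png

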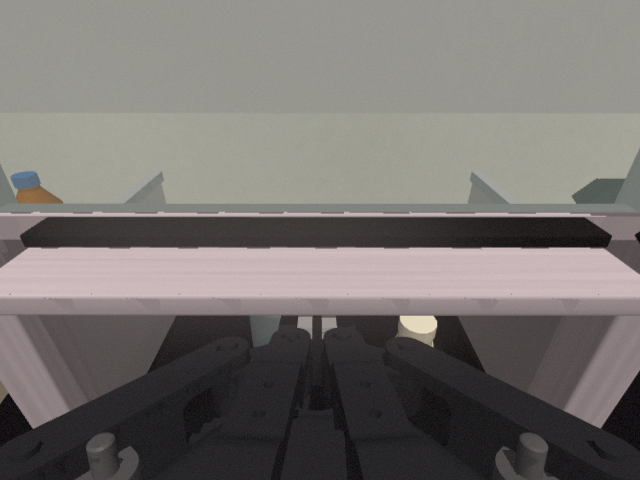

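```bash
python3 - <<'E'
from h import *
p=np.load("hood.npy");T=np.load("w4.npy")
for u in ((320,315),(40,315),(600,312),(320,298)): print(wplane(u,T,p,0,-.056).round(4))
print("front tip",wplane((637,236),T,p,0,-.018).round(4),"back",wplane((573,194),T,p,0,.018).round(4),wplane((573,194),T,p,1,-.137).round(4))
Ti=np.linalg.inv(T)
K=optics.camera_model("wrist")["camera_matrix"]
for z in (.21,.215,.22):
  for x in (-.018,.018):
    c=Ti[:3,:3]@H(p,[x,-.137,z])[0]+Ti[:3,3];u=K@c;print(z,x,(u/u[2])[:2].round(1))
E
```

```text
[-0.056  -0.0009  0.206 ]
[-0.056   0.0967  0.206 ]
[-0.056  -0.0979  0.2073]
[-0.056  -0.0009  0.2135]
front tip [-0.018  -0.1361  0.2165] back [ 0.018  -0.1297  0.2211] [ 0.0275 -0.137   0.2172]
0.21 -0.018 [632.1 249.1]
0.21 0.018 [579.2 213.8]
0.215 -0.018 [637.4 239.1]
0.215 0.018 [582.9 205. ]
0.22 -0.018 [642.9 228.7]
0.22 0.018 [586.6 195.9]
```

```bash
python3 - <<'E'
from h import *
p=np.load("hood.npy");R=Rt(p[2],np.radians(-15))
ctrl.move_l(H(p,[-.03,0,.1965])[0],R,v=.03); ctrl.sleep(.3)
s=sensors.sense();print(s["t"],s["tool_pos"],s["force"])
im=optics.camera("wrist");cv2.imwrite("pics/w5.png",im);np.save("w5.npy",wcam(s)[1])
cv2.imwrite("pics/w5c.png",cv2.resize(im[180:340,440:640],None,fx=3.7,fy=3.7,interpolation=cv2.INTER_CUBIC))
im=optics.camera("side");cv2.imwrite("pics/s5c.png",cv2.resize(im[190:335,255:445],None,fx=4,fy=4,interpolation=cv2.INTER_CUBIC))
E
```

```text
15.3917 [0.61254077 0.02140232 0.19709733] [-0.39372173 -0.09154536  0.1024145 ]
```

View pics/w5c.png

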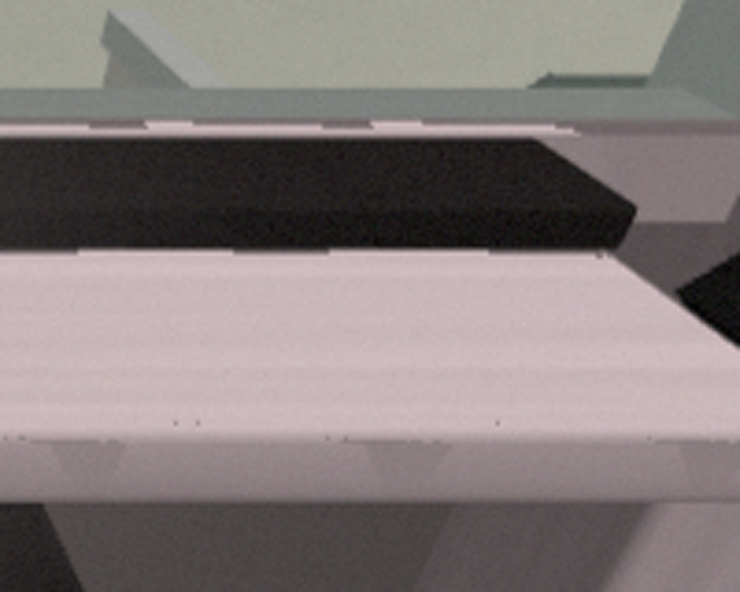

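View pics/s5c.png

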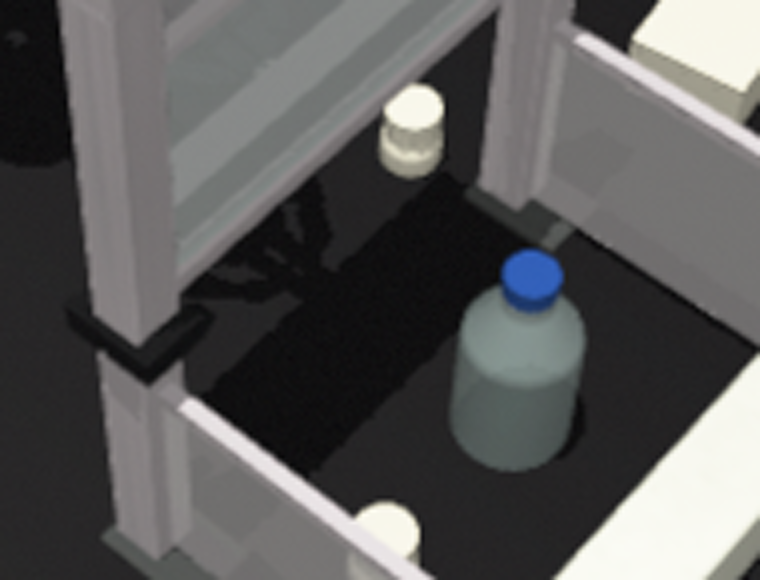

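```bash
python3 - <<'E'
from h import *
p0=np.load("hood.npy");T=np.load("w5.npy")
for dx in (0,.003):
  p=p0+[dx,0,0,0]
  print(wplane((560,315.3),T,p,0,-.056).round(4),"tip",wplane((623.2,258.4),T,p,0,-.018).round(4), wplane((623.2,258.4),T,p,1,-.137).round(4))
  T2=np.load("w-0.42.npy");print(wplane((477,243),T2,p,0,-.018).round(4))
E
```

```text
[-0.056  -0.0845  0.2178] tip [-0.018  -0.1351  0.2172] [-0.0162 -0.137   0.2161]
[-0.018  -0.137   0.2169]
[-0.056  -0.087   0.2152] tip [-0.018  -0.138   0.2154] [-0.019 -0.137  0.216]
[-0.018  -0.1385  0.2161]
```

```bash
python3 - <<'E'
from h import *
p=np.load("hood.npy");R=Rt(p[2],np.radians(-15))
ctrl.move_l(H(p,[-.03,0,.16])[0],R,v=.03); ctrl.sleep(.4)
ctrl.move_l(H(p,[-.13,0,.16])[0],R,v=.1); ctrl.sleep(.1)
s=sensors.sense();print(s["t"],s["tool_pos"],s["force"],s["qpos"].round(2))
im=optics.camera("wrist");cv2.imwrite("pics/w6.png",im);np.save("w6.npy",wcam(s)[1])
E
```

```text
Traceback (most recent call last):
station.MotionError: the arm cannot follow that straight line within its joint ranges
```

```bash
python3 - <<'E'
from h import *
p=np.load("hood.npy");R=Rt(p[2],np.radians(-15))
for hx in (-.12,-.11,-.1):
    try: ctrl.move_l(H(p,[hx,0,.16])[0],R,v=.1);break
    except ctrl.MotionError as e: print(hx,e)
ctrl.sleep(.1)
s=sensors.sense();print(hx,s["t"],s["tool_pos"],s["force"],s["qpos"].round(2))
im=optics.camera("wrist");cv2.imwrite("pics/w6.png",im);np.save("w6.npy",wcam(s)[1])
E
```

```text
-0.12 18.4083 [0.52278469 0.01577423 0.16020046] [-0.32819441 -0.18196846 -0.34210334] [-0.21 -0.54  2.71  2.44  0.42 -0.98]
```

View pics/w6.png

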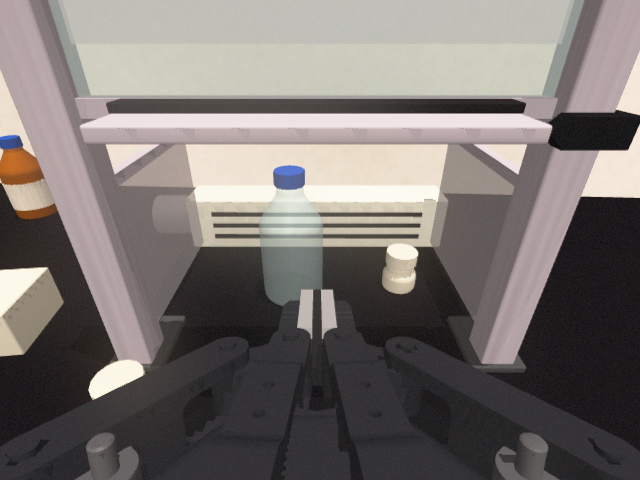

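```bash
python3 - <<'E'
from h import *
p0=np.load("hood.npy");T=np.load("w6.npy")
for dx in (0,.003):
  p=p0+[dx,0,0,0]
  print(wplane((320,142.5),T,p,0,-.056).round(4),wplane((548,141.5),T,p,0,-.056).round(4),"tip",wplane((551,130.5),T,p,0,-.018).round(4))
im=cv2.imread("pics/w6.png")
cv2.imwrite("pics/w6c.png",cv2.resize(im[90:170,480:640],None,fx=4.5,fy=4.5,interpolation=cv2.INTER_CUBIC))
E
```

```text
[-0.056  -0.0015  0.218 ] [-0.056  -0.1185  0.2184] tip [-0.018  -0.1426  0.2157]
[-0.056  -0.0013  0.2173] [-0.056  -0.1203  0.2177] tip [-0.018  -0.1444  0.215 ]
```

View pics/w6c.png

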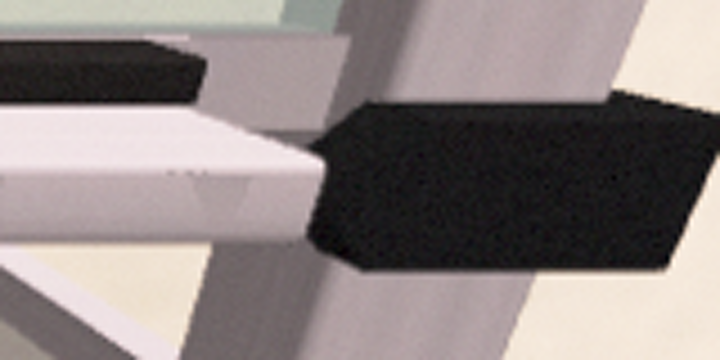

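```bash
python3 - <<'E'
from h import *
q=[-.21,-.8,2.69,2.75,.86,-1.39]
ctrl.movej(q); q[0]=-.9; ctrl.movej(q)
ctrl.movej([-.9,-.6,2.5,1.4,.5,0]);ctrl.movej([-.75,-.4,2.2,0,.9,1.0])
s=sensors.sense();print(s["t"],s["tool_pos"])
R=Rt(0,-np.pi/2)
q=planner.inverse_kinematics([.464,-.271,.16],R);print(q)
ctrl.movej(q);ctrl.sleep(.2)
s=sensors.sense();print(s["t"],s["tool_pos"],s["force"])
cv2.imwrite("pics/w7.png",optics.camera("wrist"));np.save("w7.npy",wcam(s)[1])
cv2.imwrite("pics/side7.png",optics.camera("side"))
E
```

```text
23.225 [ 0.42344526 -0.32097322  0.20974189]
[-0.6285266  -0.06974023  1.97092032  0.          1.24041256  0.94226973]
23.9 [ 0.46326678 -0.27116694  0.16074454] [ 0.45495823 -0.02297346  0.50423643]
```

View pics/w7.png

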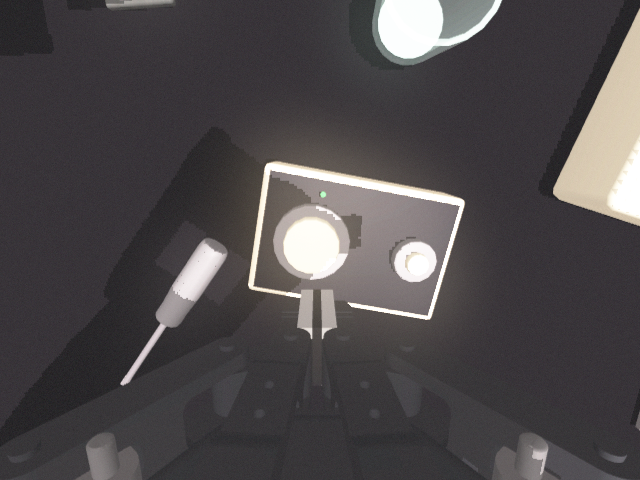

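View pics/side7.png

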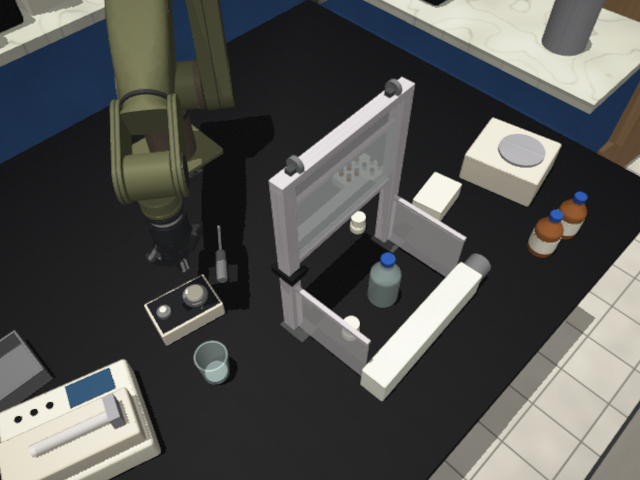

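```bash
python3 - <<'E'
from h import *
T=np.load("w7.npy");o=np.zeros(4)
for z in (.05,.055,.06): print(wplane((311,245),T,o,2,z).round(4), onz("top",(430,297),z).round(4))
b=wplane((311,245),T,o,2,.055)
R=Rt(0,-np.pi/2)
ctrl.move_l([b[0],b[1],.075],R,v=.08);ctrl.sleep(.2)
f0=sensors.sense()["force"][2];z=.075
while z>.04:
    z-=.002; ctrl.move_l([b[0],b[1],z],R,v=.03); s=sensors.sense();f=s["force"][2]-f0
    print(round(s["t"],2),round(z,4),s["tool_pos"][2].round(4),f.round(2))
    if f>10: break
ctrl.sleep(.15)
cv2.imwrite("pics/w8.png",optics.camera("wrist"))
E
```

```text
[ 0.4617 -0.2668  0.05  ] [ 0.4638 -0.2716  0.05  ]
[ 0.463  -0.2669  0.055 ] [ 0.4635 -0.2707  0.055 ]
[ 0.4643 -0.2669  0.06  ] [ 0.4632 -0.2697  0.06  ]
25.67 0.073 0.0728 0.13
25.92 0.071 0.0707 0.17
26.17 0.069 0.0688 0.59
26.42 0.067 0.0673 0.71
26.67 0.065 0.0653 2.8
26.92 0.063 0.0633 3.83
27.17 0.061 0.062 8.1
27.42 0.059 0.0618 18.24
```

View pics/w8.png

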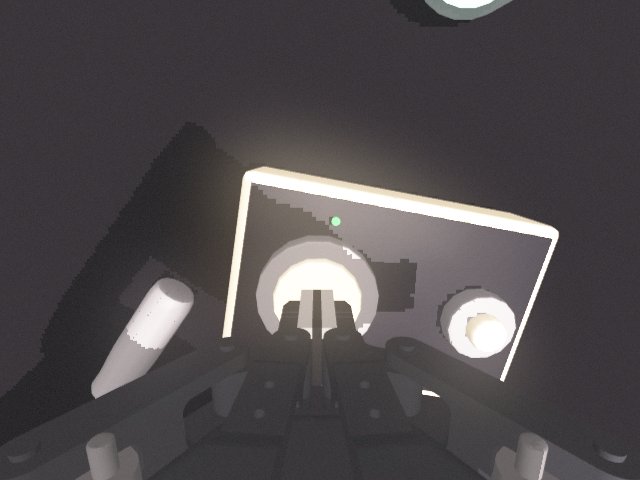

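```bash
python3 - <<'E'
from h import *
R=Rt(0,-np.pi/2)
s=sensors.sense();b=s["tool_pos"]
ctrl.move_l([b[0],b[1],.18],R,v=.1);ctrl.sleep(.3)
s=sensors.sense();print(s["t"],s["tool_pos"],s["force"])
im=optics.camera("side")
cv2.imwrite("pics/s9.png",im)
cv2.imwrite("pics/s9c.png",cv2.resize(im[190:335,255:445],None,fx=4,fy=4,interpolation=cv2.INTER_CUBIC))
cv2.imwrite("pics/w9.png",optics.camera("wrist"))
E
```

```text
29.275 [ 0.46334395 -0.26713163  0.17966198] [ 0.48902593  0.38357858 -0.52493011]
```

View pics/s9c.png

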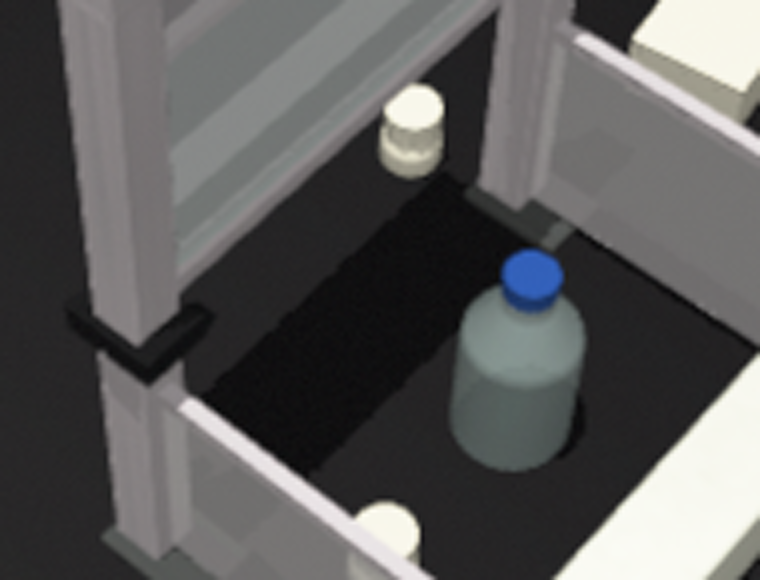

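View pics/w9.png

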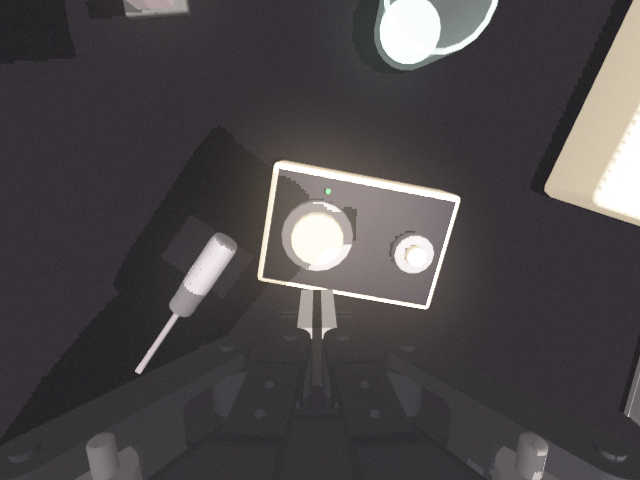

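```bash
python3 -c "
from station import job; job.job_done()"
```

```text
the job is handed in; nothing more can be done
```

I pushed the window up to the marker clip, let go of it there, and pressed the large button fully down. I then drew back clear of everything and handed the job in at about 29 s of the 50 s limit. The hand-in gives no verdict.

- **Window height:** after release, the wrist camera put the lip's underside at about 217–218 mm and the marker's point at about 215–217 mm. That is within roughly 3 mm, against the 10 mm allowed. The last side picture showed the window standing where I had left it.
- **Marker height:** the first rough side-camera estimate was 200–205 mm, lower than the wrist camera's. I used the wrist camera's figure because its views agreed with each other. A later side-view check, corrected for that camera's offset, also fitted about 217 mm.
- **Large button:** the fingers met it at about 67.5 mm and stopped hard at about 61.8 mm, pressing with 18 N. That is just under 6 mm of travel. In the last picture the fingers were clear of it. I took it to have sprung back, but did not measure that.
- **Other things:** the fingers stayed shut and only pushed from below. The small button was not touched, and the clip and the bystanders I could see looked unmoved. I did not measure their positions.

One move was refused along the way: the first line drawing back from the window was out of joint range, so I backed out a slightly shorter distance instead.

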